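Load the label unwinder and hold its tension arm at the stop

ROBOT

A 6-joint arm with a two-finger parallel gripper is mounted at the origin on a cart in front of the work surface, level with it; the furniture and walls round the work are solid. World frame = base frame: x ahead of the robot, y to its left, z up, the work surface at z = 0. Lengths are in m, angles in rad, forces in N, time in s.
With the tool pointing down it reaches from about 0.325 to 0.775 m from the base axis. Payload 5.5 kg.
Tool frame: the origin (TCP) lies between the finger pads; the fingertips stand 8 mm ahead of it and the grasp point (between the pads) lies 11 mm behind it (tcp_to_tips is the distance from the TCP to the fingertips, in m); z points along the fingers, y is the direction in which the jaws open and shut (so a half turn about z gives the same grasp; the last joint's range is limited). The gripper opens to 88 mm and grips with 3 to 60 N. Pads are 20 mm wide; open, the fingers measure 115 mm over their backs; the gripper's body (75 mm by 178 mm) begins 61 mm behind the grasp point.
Start: joints at [1.18, 0.091, 1.231, -0, 1.82, -0.057], TCP at [0.197, 0.567, 0.231] pointing down, gripper open.
Joint ranges: [-2.87, 2.87], [-0.86, 2.18], [0.17, 2.46], [-1.51, 4.65], [0.06, 2.69], [-2.65, 2.65]. Speed limits (rad/s): [2.57, 2.57, 3.01, 3.14, 3.14, 3.14].

INTERFACE

Orientations are given as a unit quaternion [w, x, y, z].
In Python, from bench import * gives the robot as it stands. Calls block until the motion is done:
- move_to(position, orientation): joint-space move of the TCP to a pose.
- move_l(position, speed=0.15, orientation=None): straight line of the TCP; orientation=None keeps the orientation; speed is the mean speed in m/s.
- movej(angles): joint-space move.
- gripper_open() and close(): open the fingers fully, or close them until they stop; the grip force is fixed at half the most.
- hold(seconds).
- inverse_kinematics(position, orientation): joint angles nearest the present ones, or None.
- state(): the state.
- get_image(name): name is "side" or "top"; returns a dict with "frame" (400x640x3 uint8, blue, green, red), "depth" (400x640 float32, m along the optical axis (not along the pixel's ray), 0 where there is no reading), "camera_matrix" (3x3 intrinsics, pixels), "view" (4x4, takes a point from world to camera coordinates). Camera axes: x right, y up, looking along -z (the intrinsics and any distortion apply to the point x, -y, -z); pixel columns grow to the right and rows downward; lengths in m; the calibration is good to about 2 mm. A picture is of the moment at which its call begins.
A pose or a line that the arm cannot do raises IKError and nothing moves.
- job_done(): hands the job in, once; it reports no verdict.
The state is a dict: "time": time; "joint_pos": joint angles; "dq": joint speeds; "joint_torque": joint torques, N m; "ee_pos": TCP position; "ee_rot": TCP orientation; "ft_force": force on the tool from outside, world axes, zero at the start; "moment": the same for the moment, N m; "finger_gap": finger opening in m.
Only numpy, scipy, OpenCV 4.12 (cv2) and the standard library are available. Lean on these libraries where they do the work, as an engineer would, in place of code of your own. Each camera call takes 0.05 s, during which the arm holds its last target. There are 200 camera calls.

TASK

Set the label roll upright on the unwinder's black hub, pushed down flat on the turntable, and leave it there. Then take the orange guide roller at the end of the blue spring-loaded tension arm, swing it forward (clockwise seen from above) all the way to its stop, and finish while still holding it there with the gripper so that I can thread the labels: do not let it go. Leave the dropper bottle, the swab carton and the beaker standing where they are.

Things in the scene. Friction and masses are not known exactly. Their poses are not given: they have to be found in the camera images.
- roll_center (a point): centre of the loose label roll, a white paper cylinder with two blue bands standing on end on the worktop: outer diameter 58 mm, height 50 mm (the centre is 25 mm above its underside), bore 28 mm right through, about 0.13 kg
- unwinder: the label unwinder, fixed to the worktop: grey base plate 150 mm (its x) by 255 mm (its y), top 12 mm above the worktop. Origin at plate centre on the worktop; its x points away from the front edge of the plate, y to the left, z up. Turntable and hub are on its left part, pivot body of the arm on its right part. At rest the blue arm sticks out to the right of the plate; at its stop it points to the front
- hub_seat (a point): where the underside of the seated roll's centre belongs: on the hub's axis, on top of the aluminium turntable (76 mm across), 18 mm above the worktop. The fixed black hub is 23 mm in diameter, tapers over its top 8 mm to 12 mm, and stands 40 mm above this point
- pivot_axis (a point): point on the vertical pivot axis of the tension arm, at the height of roller_mid (85 mm above the worktop)
- tension_arm (a joint): angle of the tension arm about its vertical pivot, rad: 0 at rest, grows clockwise seen from above, 1.40 at the forward stop. The guide roller is 110 mm from the pivot. The spring pulls it back to rest: about 3 N at the roller at rest, 7 N at the stop. Turning it by d turns the line from pivot_axis to roller_mid by -d about z
- roller_mid (a point): point on the axis of the upright orange guide roller at the end of the tension arm, at a good height to take it, 85 mm above the worktop. The roller is 18 mm in diameter, its top is at 111 mm and the arm's top face under it at 43 mm. It moves with the arm and spins freely on its own axis
- guide_roller: the same guide roller; origin on its axis at its lower end, 43 mm above the worktop
- wash_bottle: bystander: white dropper bottle, 43 mm across, 128 mm tall, origin at its underside
- carton: bystander: white swab carton 78 x 88 x 51 mm, origin at its underside
- beaker: bystander: clear beaker, 71 mm across, 112 mm tall, origin at its underside
- label_roll: the label roll; origin at the centre of its underside, z along its axis
Things that resemble listed ones, but are neither listed nor needed, are in the scene too. What is shaped like the label_roll but purple is not meant.

How it is judged:
By the outcome, as a careful person would: the job done as asked, in the order asked, and still so for the second after the job is handed in, while the arm keeps its last pose, push and grip.
It also fails if it takes over 51 s, if anything falls off the work surface, if the arm or the gripper's body presses on something with over 40 N, if the wrist force passes 120 N, or if a joint passes its speed limit or range.

## Working session

There is one attempt and no reset: what is moved stays moved. The work goes in short steps, each a Python script; the robot and the scene stay as the last script left them, time stands still between calls to the robot, and variables do not carry over. Pictures are saved under pics/ and viewed, about 8 in all and at most 12, crops included, and the job is handed in when it is done.

```bash
ls; mkdir -p pics; cat > h.py <<'E'
import numpy as np, cv2
from bench import *
def px2w(im,u,v,d=None,z=None):
    K=np.array(im["camera_matrix"]);V=np.linalg.inv(np.array(im["view"]))
    r=np.array([(u-K[0,2])/K[0,0],-(v-K[1,2])/K[1,1],-1.0])
    o=V[:3,3];R=V[:3,:3]
    if z is not None:
        w=R@r; return o+w*(z-o[2])/w[2]
    if d is None: d=float(im["depth"][int(v),int(u)])
    return o+R@(r*d)
E
python3 - <<'E'
from h import *
import pickle
for n in ("top","side"):
    im=get_image(n); pickle.dump(im,open(f"{n}0.pkl","wb"))
    cv2.imwrite(f"pics/{n}0.png",im["frame"]); print(n,[k for k in im],np.linalg.inv(np.array(im["view"])).round(3).tolist(),im["camera_matrix"])
print(state())
E
```

```text
pics
top ['frame', 'depth', 'camera_matrix', 'view'] [[0.015, 0.992, -0.126, 0.429], [-0.999, 0.02, 0.034, 0.01], [0.036, 0.125, 0.991, 1.221], [0.0, 0.0, 0.0, 1.0]] [[446.40008591   0.         313.38041932]
 [  0.         446.40008591 192.74864235]
 [  0.           0.           1.        ]]
side ['frame', 'depth', 'camera_matrix', 'view'] [[0.944, 0.187, -0.27, 0.266], [-0.328, 0.491, -0.807, -0.973], [-0.018, 0.851, 0.525, 0.708], [0.0, 0.0, 0.0, 1.0]] [[489.49703685   0.         315.51574896]
 [  0.         489.49703685 193.95111354]
 [  0.           0.           1.        ]]
{'time': 0.1, 'joint_pos': array([ 1.18031622e+00,  9.17701170e-02,  1.23173067e+00,  3.14617808e-05,
        1.81977286e+00, -5.66896226e-02]), 'dq': array([-1.55844608e-04, -1.76119855e-03, -1.53944701e-03, -3.81857262e-05,
        1.12432265e-03,  5.00562306e-05]), 'joint_torque': array([ 1.76294910e-03, -4.47859061e+01, -4.07568634e+01,  6.99204672e-02,
        2.84508755e-02, -9.06906098e-05]), 'ee_pos': array([0.19647257, 0.56667212, 0.22964763]), 'ee_rot': array([-2.01229509e-04,  1.66117670e-01,  9.86105579e-01, -8.16192245e-04]), 'ft_force': array([-0.55555582,  0.16158949,  0.2895886 ]), 'moment': array([-0.04018792,  0.04818418, -0.02582152]), 'finger_gap': 0.08819589077409587}
```

View pics/top0.png

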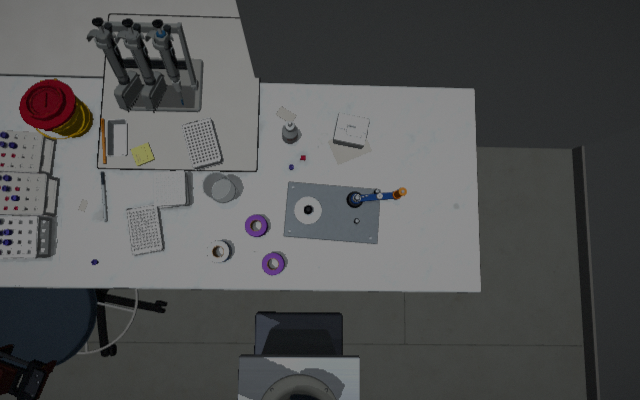

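View pics/side0.png

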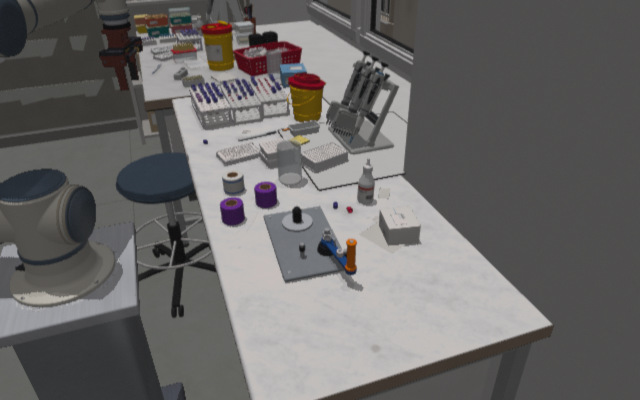

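The top view shows the white roll with its bore at (218,251), purple look-alikes at (256,225) and (273,263), the hub at (308,210), the pivot at (355,199) and the orange roller at (402,191). The beaker is at (222,188), the bottle at (290,132) and the carton at (351,130). In the side view the white roll is at (233,182). I choose the white one and check it in a close crop.

```bash
python3 - <<'E'
from h import *
import pickle
t=pickle.load(open("top0.pkl","rb"));s=pickle.load(open("side0.pkl","rb"))
a=cv2.resize(t["frame"][175:285,195:415],None,fx=3.6,fy=3.6,interpolation=cv2.INTER_CUBIC)
b=cv2.resize(s["frame"][160:280,215:365],None,fx=1.6,fy=1.6)
cv2.imwrite("pics/crop.png",a)
for n,u,v,z in (("roll",218,251,.05),("purp1",256,225,.05),("purp2",273,263,.05),("hub",308,210,.058),("pivot",355,199,.05),("roller",402,191,.111),("screwFL",289,233.5,.012),("screwFR",375,239,.012),("BL",291,186,.012),("carton",351,130,.051),("bottle",290,125,.128),("beaker",222,188,.0)):
    print(n,px2w(t,u,v,z=z).round(3),px2w(t,u,v).round(3))
E
```

```text
roll [0.422 0.214 0.05 ] [0.421 0.222 0.005]
purp1 [0.49  0.119 0.05 ] [0.493 0.123 0.003]
purp2 [0.393 0.072 0.05 ] [0.392 0.074 0.002]
hub [ 0.531 -0.016  0.058] [ 0.531 -0.016  0.062]
pivot [ 0.564 -0.14   0.05 ] [ 0.563 -0.14   0.054]
roller [ 0.579 -0.252  0.111] [ 0.58  -0.252  0.109]
screwFL [0.471 0.033 0.012] [0.471 0.033 0.008]
screwFR [ 0.46  -0.2    0.012] [ 0.46  -0.199  0.016]
BL [0.6   0.03  0.012] [0.601 0.03  0.009]
carton [ 0.751 -0.129  0.051] [ 0.751 -0.129  0.048]
bottle [0.739 0.034 0.128] [0.742 0.034 0.117]
beaker [0.593 0.219 0.   ] [0.592 0.218 0.005]
```

View pics/crop.png

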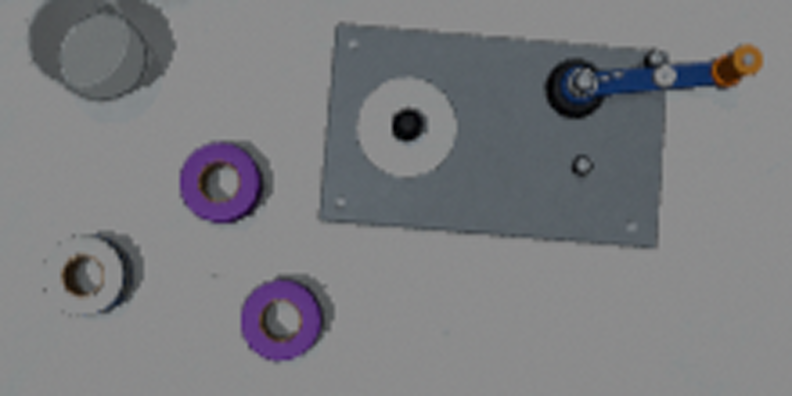

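The crop confirms the white roll, bore centre at (84,275), i.e. pixel (218,251), with a blue band on its side. Both look-alikes are purple. The hub top is at crop (408,124), the turntable centre at (407,127) and the roller top at (747,59). Now I refine these numbers and grasp the roll.

```bash
cat >> h.py <<'E'
def q_down(ang):            # tool down, jaw (tool y) along world angle ang
    p=(ang+np.pi/2)/2; return [0,np.cos(p),np.sin(p),0]
def rep(*a):
    s=state(); print(*a,round(s["time"],2),"tcp",np.round(s["ee_pos"],4),"F",np.round(s["ft_force"],1),"M",np.round(s["moment"],2),"gap",round(s["finger_gap"],4),"j6",round(s["joint_pos"][5],2)); return s
E
python3 - <<'E'
from h import *
import pickle
t=pickle.load(open("top0.pkl","rb"))
c=lambda x,y:((x+.5)/3.6-.5+195,(y+.5)/3.6-.5+175)
P={n:px2w(t,*c(x,y),z=z) for n,x,y,z in (("roll",84,275,.05),("hubtop",408,124,.058),("disc",407.5,127,.018),("roller",747,59,.111),("pivbody",576,88,.03),("pivbolt",583,78,.06),("c1",320,220,.012),("c2",657,246,.012),("c3",338,24,.012),("c4",666,52,.012))}
for n in P: print(n,P[n].round(4))
print("c3-c1",np.linalg.norm(P["c3"]-P["c1"]),"c2-c1",np.linalg.norm(P["c2"]-P["c1"]),"yaw",np.arctan2(*(P["c1"]-P["c2"])[[1,0]]) -np.pi/2)
r=P["roll"][:2]; a=np.arctan2(r[1],r[0]); q=q_down(a)
move_to([*r,.13],q); rep("above")
move_l([*r,.023],.12); rep("down")
close(); rep("closed")
move_l([*r,.12],.15); rep("lift")
im=get_image("side"); cv2.imwrite("pics/side1.png",im["frame"]); pickle.dump(im,open("side1.pkl","wb"))
im=get_image("top"); cv2.imwrite("pics/top1.png",im["frame"])
E
```

```text
roll [0.4215 0.2143 0.05  ]
hubtop [ 0.5338 -0.0161  0.058 ]
disc [ 0.5351 -0.0167  0.018 ]
roller [ 0.5792 -0.2521  0.111 ]
pivbody [ 0.5656 -0.142   0.03  ]
pivbolt [ 0.5697 -0.1433  0.06  ]
c1 [0.4647 0.0474 0.012 ]
c2 [ 0.4494 -0.2059  0.012 ]
c3 [0.6131 0.0373 0.012 ]
c4 [ 0.5967 -0.2132  0.012 ]
c3-c1 0.14876259810749826 c2-c1 0.2537876088546636 yaw -0.06044993410758903
above 1.68 tcp [0.4216 0.2151 0.1305] F [ 0.5  0.3 -0.4] M [-0.05  0.01  0.04] gap 0.0881 j6 -0.07
down 2.73 tcp [0.4221 0.2146 0.024 ] F [-0.1 -0.1  0. ] M [-0.06 -0.01 -0.03] gap 0.0879 j6 -0.07
closed 3.3 tcp [0.4218 0.2144 0.0233] F [ 0.7 -1.2  1.2] M [ 0.   -0.07 -0.06] gap 0.058 j6 -0.07
lift 4.1 tcp [0.421  0.2141 0.1187] F [-0.5  0.2 -2.6] M [-0.05  0.02  0.05] gap 0.058 j6 -0.07
```

```bash
python3 - <<'E'
from h import *
import pickle
h=np.array([.5345,-.0164]); a=np.arctan2(h[1],h[0])
move_to([*h,.115],q_down(a)); rep("abovehub")
im=get_image("side"); pickle.dump(im,open("side2.pkl","wb"))
V=np.array(im["view"]);K=np.array(im["camera_matrix"])
p=V@[*h,.092,1]; uv=K@[p[0],-p[1],-p[2]]; u,v=uv[:2]/uv[2]; print("roll bottom expected px",u,v)
u0,v0=int(u)-45,int(v)-55; print(u0,v0)
cv2.imwrite("pics/side2.png",cv2.resize(im["frame"][v0:v0+100,u0:u0+100],None,fx=6,fy=6,interpolation=cv2.INTER_CUBIC))
E
```

```text
abovehub 5.21 tcp [ 0.5342 -0.0155  0.1147] F [ 0.6 -0.1 -2.1] M [-0.04  0.07  0.03] gap 0.0578 j6 -0.06
roll bottom expected px 294.7579122760861 195.81621496066762
249 140
```

View pics/side2.png

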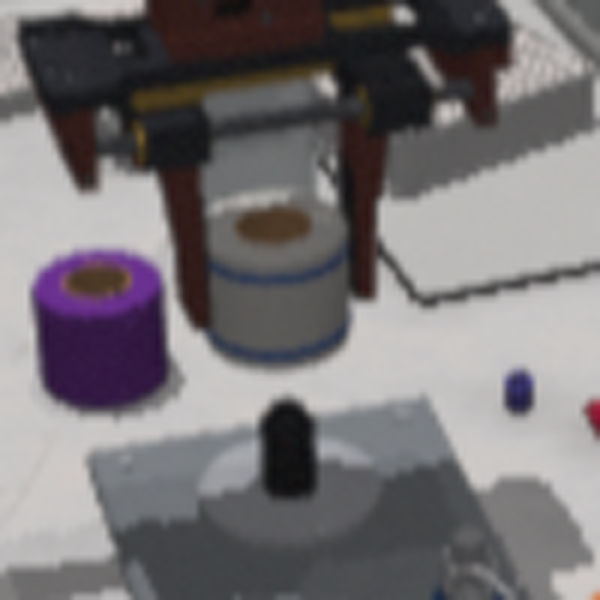

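The side crop shows the roll upright in the fingers: bore centre about (273,224), underside front edge about (280,360). The hub is below it, top at about (288,403), base at about (289,495). I compare these with projections.

```bash
python3 - <<'E'
from h import *
import pickle
im=pickle.load(open("side2.pkl","rb"))
c=lambda x,y:((x+.5)/6-.5+249,(y+.5)/6-.5+140)
print("bore",px2w(im,*c(273,224.5),z=.1417).round(4),"tcp .5342 -.0155")
print("rolltop ring",px2w(im,*c(278.5,236),z=.1417).round(4))
print("hubtop",px2w(im,*c(288,407),z=.058).round(4))
print("disc",px2w(im,*c(290,490),z=.018).round(4))
# projected circles overlay for comparison
def proj(p):
    q=np.array(im["view"])@[*p,1];w=np.array(im["camera_matrix"])@[q[0],-q[1],-q[2]];return w[:2]/w[2]
def crop(p): return ((proj(p)+.5-[249,140])*6-.5)
f=cv2.imread("pics/side2.png"); th=np.linspace(0,2*np.pi,60)
for (x,y),z,r,col in (((.5342,-.0155),.1417,.029,(0,0,255)),((.5342,-.0155),.0917,.029,(0,0,255)),((.5342,-.0155),.1417,.014,(0,0,255)),((.5345,-.0164),.058,.006,(0,255,0)),((.5345,-.0164),.05,.0115,(0,255,0)),((.5345,-.0164),.018,.038,(0,255,0))):
    pts=np.array([crop([x+r*np.cos(a),y+r*np.sin(a),z]) for a in th]).round().astype(int)
    cv2.polylines(f,[pts],True,col,1)
cv2.imwrite("pics/ov.png",f[180:560])
E
```

```text
bore [ 0.5359 -0.0132  0.1417] tcp .5342 -.0155
rolltop ring [ 0.5353 -0.0226  0.1417]
hubtop [ 0.5378 -0.0162  0.058 ]
disc [ 0.5367 -0.0171  0.018 ]
```

View pics/ov.png

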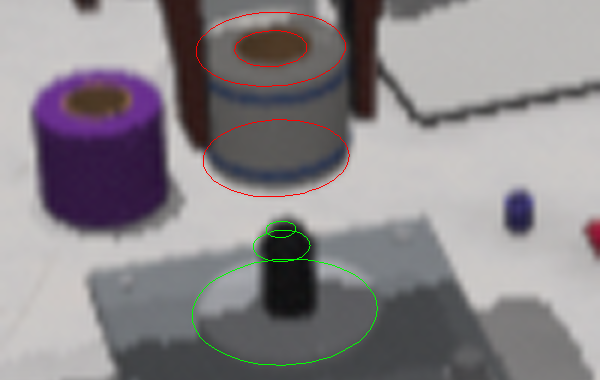

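The overlay shows the roll matching its prediction to about 1 mm. The hub sits about 1.5–2 mm further in +x relative to the roll, so I aim at (0.536, -0.0175) and lower in steps with force checks.

```bash
cat > lower.py <<'E'
from h import *
import sys
x,y,z0=map(float,sys.argv[1:4]); 
move_l([x,y,z0],.08); f0=rep("start")["ft_force"]
z=z0
while z>.038:
    z-=.003; move_l([x,y,z],.04); s=state(); d=s["ft_force"]-f0
    print(round(z,4),s["ee_pos"].round(4),d.round(1),s["moment"].round(2))
    if d[2]>(8 if z>.046 else 6) or np.hypot(*d[:2])>12: print("contact");break
rep("end")
E
python3 lower.py .536 -.0175 .085
```

```text
start 5.78 tcp [ 0.5356 -0.0173  0.0842] F [ 0.5  0.9 -1.7] M [-0.02  0.04 -0.01] gap 0.0575 j6 -0.07
0.082 [ 0.5361 -0.0176  0.0822] [-1.1 -0.3  0.1] [-0.07  0.05 -0.02]
0.079 [ 0.5359 -0.0175  0.0788] [-0.1 -0.5 -0.7] [-0.1  0.1  0. ]
0.076 [ 0.5358 -0.0175  0.0757] [ 0.1 -0.2  0.4] [-0.11  0.05  0.01]
0.073 [ 0.5358 -0.0175  0.0727] [-0.6 -1.4  0.7] [-0.06  0.05 -0.06]
0.07 [ 0.5358 -0.0175  0.0697] [ 0.  -0.7 -0.2] [-0.01  0.06  0.01]
0.067 [ 0.5358 -0.0175  0.0667] [ 0.3 -0.9 -0.5] [-0.01  0.1   0.  ]
0.064 [ 0.5358 -0.0175  0.0637] [-0.5 -0.9  0. ] [-0.02  0.1  -0.01]
0.061 [ 0.5358 -0.0175  0.0607] [-0.3 -1.   0. ] [-0.12  0.05  0.01]
0.058 [ 0.5358 -0.0175  0.0577] [-1.  -0.8 -0. ] [-0.09  0.05  0.02]
0.055 [ 0.5358 -0.0175  0.0547] [ 0.  -1.9  0.5] [-0.05  0.05 -0.01]
0.052 [ 0.5358 -0.0175  0.0517] [-0.5 -0.8  0.9] [-0.09  0.06 -0.01]
0.049 [ 0.5358 -0.0175  0.0487] [-0.1 -0.7  0.5] [-0.03  0.01 -0.02]
0.046 [ 0.5358 -0.0175  0.0457] [-0.8 -0.8 -0.8] [-0.1   0.05  0.01]
0.043 [ 0.5358 -0.0175  0.0427] [-0.5 -0.3  0.8] [-0.04  0.04  0.03]
0.04 [ 0.5366 -0.0175  0.0409] [-1.  -0.8  4.9] [-0.05  0.11 -0.01]
0.037 [ 0.5366 -0.0176  0.0408] [-9.2 -0.  19.2] [ 0.05  1.66 -0.05]
contact
end 9.78 tcp [ 0.5366 -0.0176  0.0408] F [-8.7  0.9 17.5] M [ 0.05  1.66 -0.05] gap 0.0576 j6 -0.07
```

The roll seated at TCP z 0.041, just as expected. Release it, retreat, and check.

```bash
python3 - <<'E'
from h import *
import pickle
move_l([.536,-.0175,.041],.04); rep("relieved")
gripper_open(); rep("open")
move_l([.536,-.0175,.17],.18)
r=np.array([.5787,-.2521])
move_to([*r,.15],q_down(-1.448+np.pi/2)); rep("above roller")
o=[]
for n in ("top","side"):
    im=get_image(n); pickle.dump(im,open(n+"3.pkl","wb")); f=im["frame"]
    o.append(cv2.resize(f[160:260,230:430] if n=="top" else f[175:275,225:425],None,fx=3,fy=3,interpolation=cv2.INTER_CUBIC))
cv2.imwrite("pics/c3.png",np.vstack(o))
E
```

```text
relieved 10.03 tcp [ 0.5361 -0.0175  0.0408] F [0.2 0.1 3.8] M [-0.02  0.09 -0.01] gap 0.0575 j6 -0.07
open 10.69 tcp [ 0.536  -0.0175  0.041 ] F [ 0.3  0.9 -0.6] M [-0.09  0.01  0.05] gap 0.0876 j6 -0.07
above roller 12.51 tcp [ 0.5787 -0.251   0.1495] F [-0.3  0.4  0.1] M [-0.08  0.09  0.01] gap 0.088 j6 -0.59
```

View pics/c3.png

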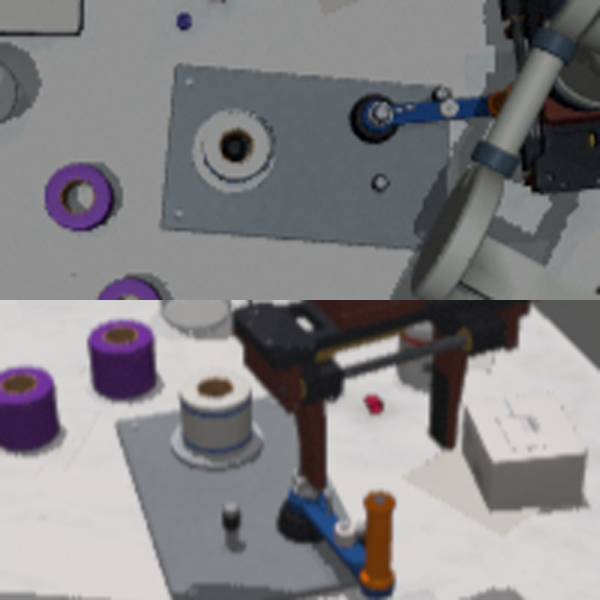

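Top crop: the roll sits concentric on the turntable with the hub centred in the bore at about (236,147). Side crop: it stands upright and flat on the disc at about (215,420), and the roller top is at about (379,497). Now I grasp the roller and start the swing.

```bash
cat > swing.py <<'E'
from h import *
A0=-1.448; PIV=np.array([.5787,-.2521])-.11*np.array([np.cos(A0),np.sin(A0)])
def swing(d,speed=.1,dr=0):
    a=A0-d; p=PIV+(.11+dr)*np.array([np.cos(a),np.sin(a)])
    move_l([*p,.074],speed,q_down(a+np.pi/2))
    s=state(); F=s["ft_force"]; e=np.array([np.cos(a),np.sin(a)]); t=np.array([e[1],-e[0]])
    ang=A0-np.arctan2(*(s["ee_pos"][:2]-PIV)[::-1]); ang=(ang+np.pi)%(2*np.pi)-np.pi
    print("d",round(d,3),"meas",round(ang,3),"r",round(np.linalg.norm(s["ee_pos"][:2]-PIV),4),"Ft",round(F[:2]@t,1),"Fr",round(F[:2]@e,1),"Fz",round(F[2],1),"gap",round(s["finger_gap"],4),"t",round(s["time"],2),"j6",round(s["joint_pos"][5],2),flush=True)
    return F[:2]@t,F[:2]@e
E
python3 - <<'E'
from swing import *
import pickle
im=pickle.load(open("side3.pkl","rb"))
p=px2w(im,351.2,240.6,z=.111); print("roller side",p.round(4),"pivot",PIV.round(4))
assert np.hypot(*(p[:2]-[.5787,-.2521]))<.008
move_l([.5787,-.2521,.074],.08); rep("down")
close(); rep("closed")
for d in (.1,.2,.3,.4,.5,.6,.7):
    ft,fr=swing(d)
    if abs(ft)>20 or abs(fr)>20: break
E
```

```text
roller side [ 0.5822 -0.2494  0.111 ] pivot [ 0.5652 -0.1429]
down 13.71 tcp [ 0.5791 -0.2523  0.0749] F [-0.2 -0.2 -0.2] M [-0.12  0.05 -0.02] gap 0.088 j6 -0.59
closed 14.78 tcp [ 0.5792 -0.252   0.074 ] F [ 3.  -0.4 -1.8] M [-0.04 -0.43 -0.02] gap 0.0174 j6 -0.59
d 0.1 meas 0.098 r 0.1098 Ft -2.7 Fr -2.0 Fz -1.3 gap 0.0175 t 15.04 j6 -0.5
d 0.2 meas 0.197 r 0.1096 Ft -2.8 Fr -2.5 Fz -1.6 gap 0.0175 t 15.3 j6 -0.41
d 0.3 meas 0.296 r 0.1094 Ft -3.4 Fr -4.8 Fz -1.5 gap 0.0173 t 15.56 j6 -0.32
d 0.4 meas 0.395 r 0.1092 Ft -4.6 Fr -5.0 Fz -2.2 gap 0.0175 t 15.82 j6 -0.22
d 0.5 meas 0.494 r 0.109 Ft -4.7 Fr -5.0 Fz -1.9 gap 0.0175 t 16.07 j6 -0.12
d 0.6 meas 0.593 r 0.1089 Ft -4.5 Fr -6.3 Fz -2.5 gap 0.0177 t 16.33 j6 -0.02
d 0.7 meas 0.693 r 0.1087 Ft -4.7 Fr -6.5 Fz -2.5 gap 0.0172 t 16.59 j6 0.08
```

```bash
python3 - <<'E'
from swing import *
for d in (.8,.9,1.0,1.1,1.2,1.3,1.34): 
    ft,fr=swing(d,dr=-.001)
    if abs(ft)>20 or abs(fr)>20: break
else:
    while d<1.5:
        d+=.015; ft,fr=swing(d,.03,dr=-.001)
        if ft<-20 or abs(fr)>22: break
hold(.3); swing(d,.03,dr=-.001)
E
```

```text
d 0.8 meas 0.792 r 0.1084 Ft -4.6 Fr -4.3 Fz -3.9 gap 0.0175 t 16.85 j6 0.18
d 0.9 meas 0.891 r 0.1083 Ft -5.5 Fr -5.7 Fz -4.3 gap 0.0172 t 17.11 j6 0.28
d 1.0 meas 0.99 r 0.1082 Ft -5.1 Fr -5.8 Fz -5.1 gap 0.0178 t 17.37 j6 0.39
d 1.1 meas 1.089 r 0.1081 Ft -6.0 Fr -6.7 Fz -5.3 gap 0.0178 t 17.62 j6 0.5
d 1.2 meas 1.188 r 0.108 Ft -6.4 Fr -7.4 Fz -5.8 gap 0.0178 t 17.88 j6 0.61
d 1.3 meas 1.287 r 0.1079 Ft -6.6 Fr -7.9 Fz -5.0 gap 0.0176 t 18.14 j6 0.72
d 1.34 meas 1.324 r 0.1079 Ft -6.3 Fr -8.6 Fz -6.6 gap 0.0177 t 18.39 j6 0.77
d 1.355 meas 1.338 r 0.1079 Ft -6.3 Fr -8.0 Fz -7.0 gap 0.0176 t 18.64 j6 0.79
d 1.37 meas 1.353 r 0.1079 Ft -5.9 Fr -8.2 Fz -6.9 gap 0.0175 t 18.89 j6 0.81
d 1.385 meas 1.368 r 0.1079 Ft -6.8 Fr -9.2 Fz -5.4 gap 0.0176 t 19.14 j6 0.82
d 1.4 meas 1.382 r 0.1079 Ft -6.7 Fr -7.6 Fz -6.0 gap 0.0173 t 19.39 j6 0.84
d 1.415 meas 1.397 r 0.1079 Ft -5.8 Fr -8.5 Fz -6.3 gap 0.0178 t 19.64 j6 0.86
d 1.43 meas 1.412 r 0.1079 Ft -6.5 Fr -8.9 Fz -6.2 gap 0.0174 t 19.89 j6 0.88
d 1.445 meas 1.416 r 0.1078 Ft -11.7 Fr -7.9 Fz -8.2 gap 0.0174 t 20.14 j6 0.89
d 1.46 meas 1.419 r 0.1078 Ft -15.6 Fr -9.5 Fz -9.9 gap 0.0175 t 20.39 j6 0.91
d 1.475 meas 1.422 r 0.1079 Ft -20.4 Fr -10.2 Fz -11.7 gap 0.0176 t 20.64 j6 0.93
d 1.475 meas 1.422 r 0.1078 Ft -19.5 Fr -11.5 Fz -11.6 gap 0.0172 t 21.19 j6 0.93
```

A clear stop at about 1.415: the tangential force rises from 6.5 N (spring) to 20 N while the angle stalls. I ease the push a little and check with pictures.

```bash
python3 - <<'E'
from swing import *
swing(1.46,.03,dr=-.001); hold(.5); swing(1.46,.03,dr=-.001)
o=[]
for n in ("top","side"):
    f=get_image(n)["frame"]
    o.append(cv2.resize(f[110:290,200:440] if n=="top" else f[130:310,220:460],None,fx=2.3 if 0 else 1.65,fy=1.65,interpolation=cv2.INTER_CUBIC))
cv2.imwrite("pics/c4.png",cv2.resize(np.hstack(o),None,fx=1,fy=1))
E
```

```text
d 1.46 meas 1.419 r 0.1078 Ft -16.5 Fr -9.0 Fz -9.8 gap 0.0175 t 21.44 j6 0.91
d 1.46 meas 1.419 r 0.1078 Ft -16.1 Fr -9.1 Fz -10.7 gap 0.0175 t 22.19 j6 0.91
```

View pics/c4.png

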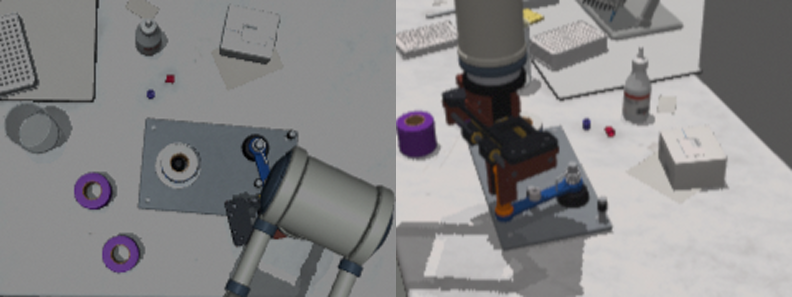

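The top part shows the roll on the hub at (179,163), with the bottle, carton and beaker where they were. The side part shows the orange roller in the fingers at about (503,190), with the blue arm swung to the front. Handing in.

```bash
python3 - <<'E'
from h import *
rep("final"); job_done()
E
```

```text
final 22.29 tcp [ 0.4614 -0.1722  0.0742] F [ 12.7 -12.8  -9.7] M [-2.04 -1.93  0.01] gap 0.0175 j6 0.91
the job is handed in; nothing more can be done
```

The label roll is on the hub and the tension arm is held at its forward stop with the gripper still closed on the guide roller. I handed the job in at 22.3 s, within the 51 s limit.

- **Roll:** I placed the white roll on the hub and pushed it down with about 19 N. It stopped at the expected height, and after release the pictures showed it upright, centred and flat on the turntable.
- **Tension arm:** Holding the guide roller, I swung the arm clockwise. At about 1.415 rad by my own measurement (1.40 is nominal), the force rose from about 6.5 N to 20 N while the angle stalled. I then eased to a steady push of about 16 N. The gap between the fingers was 17.5 mm on the 18 mm roller.
- **Bystanders:** The bottle, carton and beaker looked unmoved in the last pictures.

**Disagreements:**
- The two cameras differed by about 2–4 mm on the hub and guide roller positions; I corrected for this at the hub.
- There was a leftover radial force of about 9 N and a vertical force of about 10 N at the guide roller. I put the radial part down to a small error in my pivot estimate; I did not look into the vertical part.

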